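# Test an LED module on the sloping lamp tester

### The arm

A 6-joint arm with a two-finger parallel gripper is mounted at the origin on the work surface. World frame = base frame: x ahead of the robot, y to its left, z up, the work surface at z = 0. Lengths are in mm, angles in rad, forces in N, time in s.
With the tool pointing down it reaches from about 350 to 925 mm from the base axis. Payload 6.4 kg.
Tool frame: the origin (TCP) lies on the front face of the gripper's body, between the roots of the fingers; the fingertips stand 97 mm ahead of it and the grasp point (between the pads) lies 78 mm ahead of it; z points along the fingers, y is the line along which they close (so a half turn about z gives the same grasp; the last joint's range is limited). The gripper opens to 94 mm and grips with 3 to 60 N. Pads are 16 mm wide; open, the fingers measure 119 mm over their backs; the gripper's body (75 mm by 177 mm) begins 78 mm behind the grasp point.
Start: joints at [-1.42, 0.245, 1.558, -0, 1.339, -0.174], TCP at [207.433, -616.025, 302.655] pointing down, gripper open.
Joint ranges: [-3.13, 3.13], [-1.02, 2.26], [0.13, 2.54], [-0.95, 4.09], [0.21, 2.88], [-2.74, 2.74]. Speed limits (rad/s): [2.57, 2.57, 3.14, 3.14, 3.14, 3.14].

### API

Orientations are given as a rotation vector (axis times angle).
In Python, from cell import * gives the robot as it stands. The module is installed in compiled form; this text tells all that it offers.
- The arm moves only by the shell command python3 -m crank 'ROWS' [FORCE]. ROWS is text: rows parted by semicolons, each of 7 numbers parted by spaces: the shift along the tool's x, y, z scaled (see below), then the turn, a rotation vector about the tool's x, y, z scaled (see below), then the finger opening in mm, from 0 to 94. A call has 1 to 12 rows; each row is the pose to reach, as a shift and turn from the pose commanded when the call began, along the tool's axes at that moment, turning the shorter way round; what a row does not reach only later rows make up. The controller multiplies each number of a shift by 0.1 m and each number of a turn by 2 pi rad. A row lasts 1/12 s, in which the tool goes at most 41.7 mm and 7.16 degrees, less where a joint would pass 70% of its speed; a pose out of reach is approached as far as the arm can. A call with a number of a shift or a turn outside -1 to 1 is refused whole. A call with a gripper value outside its range is refused whole. The fingers move at their own pace and stop on an object; FORCE is the grip in N (left out, the last holds). Time passes only in rows, so rows that repeat a pose let the fingers close. It gives the time, the measured TCP pose, the force, the opening and the grip force at its end, in the units of the state.
- get_state(): the state, without advancing time (a new reading comes with each control period).
- camera(name): name is "scene" or "top" or "wrist"; returns a dict with "color" (400x640x3 uint8, red, green, blue), "K" (3x3 intrinsics, pixels), "dist" ([k1, k2, p1, p2, k3] as OpenCV has them; the pictures are not rectified), "position" and "orientation" of the camera in the world. Camera axes: x right, y down, z forward; pixel columns grow to the right and rows downward; lengths in mm; the calibration is good to about 2 mm. A picture is of the moment at which its call begins. There is no depth.
- hand_in(): hands the job in; it is judged then, once.
The state is a dict: "t": time; "joints": joint angles; "qd": joint speeds; "joint_efforts": joint torques, N m; "tcp_pos": TCP position; "eef_rot": TCP orientation; "force": force on the tool from outside, world axes, zero at the start; "moment": the same for the moment, N m; "opening": finger opening in mm; "grip_force": force on a finger pad.
Only numpy, scipy, OpenCV 4.12 (cv2) and the standard library are available. Lean on these libraries where they do the work, as an engineer would, in place of code of your own. Each camera call takes 0.05 s, during which the arm holds its last target. There are 200 camera calls.

### The job

Set the white LED module flat and fully home in the pocket of the sloping tester, with its red-ringed contact at the pocket's red end, and let go of it. Then take the probe from its stand and touch its tip lightly on the module's red-ringed contact and after that on the blue-ringed one, resting about half a second on each with the tip's spring giving a little, and put the probe back upright, fully down in its stand. The module stays in the pocket; leave the glass shades and other things on the bench where they are.

Things in the scene. Friction and masses are not known exactly. Their poses are not given: they have to be found in the camera images.
- tester: Fixed sloping tester on the table: blue wedge on a black foot 190 x 200 mm, its grey deck rising away from the robot at 30 degrees. Origin: centre of its underside on the table; at yaw 0 its slope faces the robot (-x). The deck's top edge is about 120 mm above the table.
- pocket: Rectangular pocket on the tester's deck. Origin: centre of its flat floor, 75 mm above the table. z points square out of the deck, 30 degrees from vertical, leaning to the robot; x up the slope; y along the pocket to its red end. Inner size 49 (x) by 83 mm (y); rim 8 mm high, 14 mm wide: red at +y, blue at -y, black along the sides. Indicator caps 5 mm high stand 62 mm up the slope.
- module: Loose white LED module, a block 46 (x) x 80 (y) x 24 mm (z), 120 g, lying flat on the table. Origin: centre of its underside, z up out of its lit face. On its top face: a yellow disc in the middle and two brass contacts, a red-ringed one at +y and a blue-ringed one at -y.
- red_contact (a point): Centre of the red-ringed brass contact (15 mm wide disc, 1 mm proud) on the module's top: 26 mm along +y from the module's middle, 25 mm above its underside.
- blue_contact (a point): Centre of the blue-ringed brass contact (15 mm wide disc, 1 mm proud) on the module's top: 26 mm along -y from the module's middle, 25 mm above its underside.
- stand: Fixed dark steel probe stand, 75 x 75 x 90 mm high, with an upright hole in its top. Origin: centre of its underside.
- stand_hole0 (a point): Centre of the mouth of the stand's hole, on its top face (90 mm above the table): 19 mm wide, 84 mm deep.
- probe: Loose test probe, 80 g, standing upright in the stand. Origin: centre of the underside of its black flange (30 mm wide, 6 mm thick), which rests on the stand's top; z points up along the orange handle (22 mm round, from 6 to 90 mm above the origin). Below the origin an 8 mm steel shaft, 62 mm long, then a thin sprung brass tip ending 75 mm below the origin.
- tip (a point): The very end of the probe's brass tip.
- plunger (a joint): How far the probe's sprung tip is pushed in: 0 free, 0.008 m fully in; it begins to give at 1.2 N and takes 4.4 N fully in.
- shade0: Loose white egg-shaped glass lamp shade, 94 mm wide, 140 mm high, standing upright; a bystander. Origin: centre of its underside.
- shade1: Loose white egg-shaped glass lamp shade, 94 mm wide, 140 mm high, standing upright; a bystander. Origin: centre of its underside.
- brass0: Loose round brass lamp base, 84 mm wide, 45 mm high; a bystander. Origin: centre of its underside.
- brass1: Loose round brass lamp base, 84 mm wide, 45 mm high; a bystander. Origin: centre of its underside.
- tape: Loose black and yellow tape measure, 66 x 36 x 60 mm high; a bystander. Origin: centre of its underside.
- screwdriver: Loose screwdriver lying on the table; a bystander. Origin: near its middle.
Things that resemble listed ones, but are neither listed nor needed, are in the scene too. Leave any turquoise look-alike of the probe alone.

How it is judged:
By the outcome, as a careful person would: the job done as asked, in the order asked, and still so for the second after the job is handed in, with the robot touching nothing.
It also fails if it takes over 67 s, if anything falls off the work surface, if the arm or the gripper's body presses on something with over 40 N, if the wrist force passes 120 N, or if a joint passes its speed limit or range.

## Working session

There is one attempt and no reset: what is moved stays moved. The work goes in short steps, Python scripts to look and compute and a shell command to move; the robot and the scene stay as the last step left them, time stands still between calls to the robot, and variables do not carry over. Pictures are saved under pics/ and viewed, at most 10 in all, crops included, and the job is handed in when it is done.

```bash
mkdir -p pics; cat > h.py <<'E'
import numpy as np, cv2
from scipy.spatial.transform import Rotation as R
from cell import *
def snap(n,f):
    c=camera(n); cv2.imwrite('pics/'+f+'.png',c['color'][:,:,::-1]); np.save('pics/'+f+'.npy',c,allow_pickle=True); return c
def load(f): return np.load('pics/'+f+'.npy',allow_pickle=True).item()
def Rm(o):
    o=np.array(o,float); return o if o.shape==(3,3) else R.from_rotvec(o).as_matrix()
def ray(c,u,v):
    p=cv2.undistortPoints(np.array([[[u,v]]],float),np.array(c['K']),np.array(c['dist']))[0,0]
    return Rm(c['orientation'])@np.array([p[0],p[1],1])
def onz(c,u,v,z):
    d=ray(c,u,v);o=np.array(c['position']);return o+d*(z-o[2])/d[2]
def proj(c,P):
    r=Rm(c['orientation']).T;o=np.array(c['position'],float)
    return cv2.projectPoints(np.array(P,float).reshape(-1,1,3),cv2.Rodrigues(r)[0],-r@o,np.array(c['K']),np.array(c['dist']))[0][:,0]
E
python3 - <<'E'
from h import *
a=snap('scene','s0');b=snap('top','t0')
for c in(a,b):print(c['position'],c['orientation'],c['K'])
print(get_state())
E
```

```text
[1302.95940049  697.30184676  758.61350139] [-0.97147191 -2.25686725  1.21417462] [[458.74146652   0.         318.86317661]
 [  0.         458.74146652 193.11813386]
 [  0.           0.           1.        ]]
[ 379.55911305   18.68981267 1204.19708349] [-2.17136321  2.13690407 -0.17614047] [[407.55001829   0.         316.01148864]
 [  0.         407.55001829 203.94763007]
 [  0.           0.           1.        ]]
{'t': 0.1, 'joints': array([-1.42008706e+00,  2.45727971e-01,  1.55887422e+00, -1.09155777e-05,
        1.33869344e+00, -1.74063758e-01]), 'qd': array([ 4.14423296e-05, -1.00701115e-03, -1.29256731e-03, -1.53720991e-04,
       -5.60938981e-04, -4.22493497e-04]), 'joint_efforts': array([-2.44679977e-04, -4.16914630e+01, -3.15524590e+01,  6.86499942e-02,
        3.10091127e-02, -6.11361202e-05]), 'tcp_pos': array([ 207.38044937, -615.63922604,  301.67542915]), 'eef_rot': array([-3.09858145e+00, -5.07641734e-01, -1.45464713e-05]), 'force': array([-0.21367449,  0.3929756 ,  0.23390913]), 'moment': array([-0.01535788,  0.00782196, -0.0085896 ]), 'grip_force': 0.0, 'opening': 94.36694813738637}
```

View pics/s0.png

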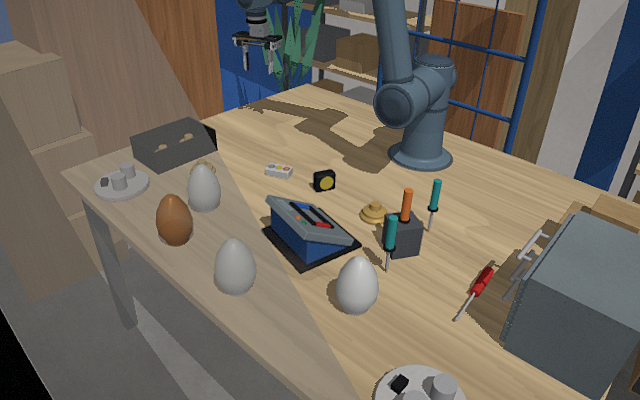

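View pics/t0.png

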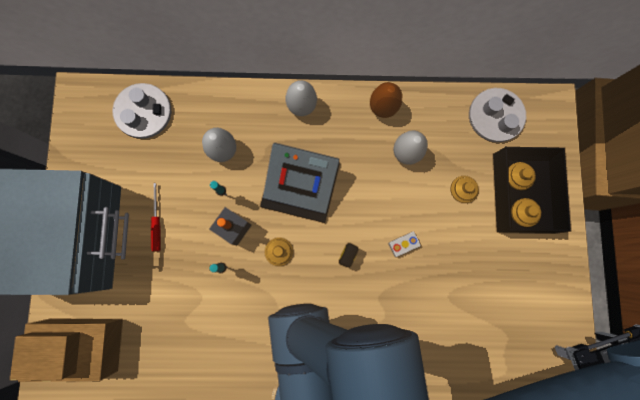

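The scene shot shows the module (279,171), tester (310,230) and orange probe in its stand (405,220). Top shot: module at (405,244), pocket at (299,180), probe at (226,223), with turquoise look-alikes at (218,187) and (218,268).

```bash
python3 - <<'E'
from h import *
i=cv2.imread('pics/t0.png');
a=cv2.resize(i[135:230,255:350],(400,400),interpolation=cv2.INTER_CUBIC)
b=cv2.resize(i[220:267,381:428],(400,400),interpolation=cv2.INTER_CUBIC)
s=cv2.imread('pics/s0.png')
d=cv2.resize(i[200:250,200:300],(400,200),interpolation=cv2.INTER_CUBIC)
e=cv2.resize(s[180:280,360:460],(200,200),interpolation=cv2.INTER_CUBIC)
f=cv2.resize(s[155:185,260:300],(200,150),interpolation=cv2.INTER_CUBIC)
o=np.zeros((600,800,3),np.uint8);o[:400,:400]=a;o[:400,400:]=b;o[400:,:400]=d;o[400:,400:600]=e;o[400:550,600:]=f
cv2.imwrite('pics/c0.png',o)
E
```

```text
(no output)
```

View pics/c0.png

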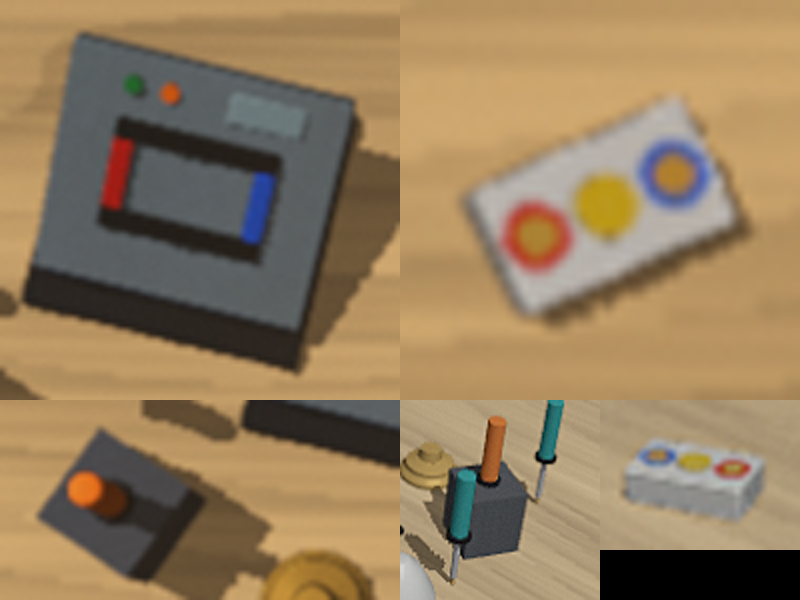

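```bash
cat >> h.py <<'E'
def pk(x,y,th):
    M=R.from_euler('z',th).as_matrix()@R.from_euler('y',-30,degrees=True).as_matrix()
    return M,np.array([x,y,75.])
E
python3 - <<'E'
from h import *
from scipy.optimize import least_squares
c=load('t0');s=load('s0')
f=lambda x,y,k,ox,oy:((x+.5)/k-.5+ox,(y+.5)/k-.5+oy)
r=onz(c,*f(137,236,8.51,381,220),25);b=onz(c,*f(275,174,8.51,381,220),25);m=(r+b)/2
d=r-b;print('module',m,np.linalg.norm(d),'yaw',np.degrees(np.arctan2(-d[0],d[1])))
ps=np.array([f(*q,4.21,255,135) for q in[(120,117),(282,155),(262,263),(99,223)]])
L=np.array([[38.5,55.5,8],[38.5,-55.5,8],[-38.5,-55.5,8],[-38.5,55.5,8]])
def g(p):
    M,o=pk(*p);return (proj(c,L@M.T+o)-ps).ravel()
q=least_squares(g,[500,50,0]);print('pocket',q.x[:2],np.degrees(q.x[2]),q.fun)
print('probe',onz(c,*f(86,88,4,200,200),180))
print('probe s',onz(s,407.5,191,180))
print('mod s',onz(s,260+132/5,155+68/5,25),onz(s,260+56/5,155+56/5,25))
for n,u,v in[('shadeA',219,145),('shadeB',301,98),('shadeC',411,148),('brown',386,99)]:print(n,onz(c,u,v,90)[:2])
for n,u,v in[('brass',279,251),('tape',348,255),('tq1',218,187),('tq2',218,268)]:print(n,onz(c,u,v,40)[:2])
print(R.from_rotvec(get_state()['eef_rot']).as_matrix())
E
```

```text
module [ 440.81338467 -259.51272088   25.        ] 52.082173037053835 yaw 24.708785301394837
pocket [615.55073495  45.11300655] -12.333582560231704 [-0.05979465 -0.07167908  0.45985773  0.00388012 -0.54949068 -0.26348556
  0.13921272  0.3337283 ]
probe [480.6326692  238.77069759 180.        ]
probe s [486.2016667  242.03656799 180.        ]
mod s [ 429.55431408 -233.53050667   25.        ] [ 453.26113895 -279.62512058   25.        ]
shadeA [705.01181556 274.23612436]
shadeB [848.65660898  47.33458326]
shadeC [ 707.233015   -266.28694836]
brown [ 850.89686252 -196.73534992]
brass [413.5795338  101.89370972]
tape [405.27197907 -93.90701978]
tq1 [594.60303407 282.63064935]
tq2 [363.89854915 271.08109815]
[[ 9.47722412e-01  3.19095846e-01 -2.66185894e-04]
 [ 3.19095831e-01 -9.47720962e-01  1.68207524e-03]
 [ 2.84473273e-04 -1.67907922e-03 -9.99998550e-01]]
```

```bash
cat >> h.py <<'E'
def down(yaw): # tool y at world yaw(deg), pointing down
    a=np.radians(yaw);y=np.array([np.cos(a),np.sin(a),0]);z=np.array([0,0,-1.]);return np.c_[np.cross(y,z),y,z]
def delta(pos,M):
    s=get_state();T=R.from_rotvec(s['eef_rot']);
    print('t',round(s['t'],2),'shift/0.1m',(T.as_matrix().T@(np.array(pos)-s['tcp_pos'])/100).round(4),'turn/2pi',((T.inv()*R.from_matrix(M)).as_rotvec()/2/np.pi).round(4))
E
python3 - <<'E'
from h import *
delta([430,-259,280],down(24.7))
E
```

```text
t 0.1 shift/0.1m [ 3.2478 -2.6692  0.2222] turn/2pi [-2.000e-04 -3.000e-04 -2.669e-01]
```

```bash
for i in 1 2 3; do python3 -m crank '.5 -.41 .03 0 0 0 94;1 -.83 .07 0 0 0 94;1 -.83 .07 0 0 0 94;1 -.83 .07 0 0 0 94;1 -.83 .07 0 0 0 94' ; done; python3 -m crank '.1 -.09 0 0 0 -.018 94;.25 -.18 0 0 0 -.036 94;.25 -.18 0 0 0 -.267 94;.25 -.18 0 0 0 -.267 94;.25 -.18 0 0 0 -.267 94;.25 -.18 0 0 0 -.267 94;.25 -.18 0 0 0 -.267 94;.25 -.18 0 0 0 -.267 94;.25 -.18 0 0 0 -.267 94;.25 -.18 0 0 0 -.267 94;.25 -.18 0 0 0 -.267 94;.25 -.18 0 0 0 -.267 94'
python3 -m crank '0 0 0 0 0 -.025 94;0 0 0 0 0 -.03 94;0 0 0 0 0 -.03 94;0 0 0 0 0 -.03 94'
python3 - <<'E'
from h import *
c=snap('wrist','w1');print(c['position'],Rm(c['orientation']));delta([441,-259.5,107],down(24.7))
E
```

```text
t: 0.52
tcp_pos: [276.8, -503.5, 295.1]
eef_rot: [-3.098, -0.513, 0.0]
force: [-0.7, -0.3, -0.5]
opening: 94.1
grip_force: 0.0
t: 0.93
tcp_pos: [344.5, -394.5, 288.6]
eef_rot: [3.099, 0.511, -0.0]
force: [-0.0, -0.7, -0.1]
opening: 94.3
grip_force: 0.0
t: 1.35
tcp_pos: [412.8, -284.7, 281.8]
eef_rot: [3.099, 0.511, -0.0]
force: [-0.5, 0.4, 0.9]
opening: 93.9
grip_force: 0.0
t: 2.35
tcp_pos: [429.5, -262.4, 282.0]
eef_rot: [1.948, 2.464, -0.001]
force: [0.1, 0.4, 0.3]
opening: 94.3
grip_force: 0.0
t: 2.68
tcp_pos: [429.7, -261.5, 281.9]
eef_rot: [1.717, 2.63, -0.001]
force: [0.6, 0.0, 0.8]
opening: 93.8
grip_force: 0.0
[ 402.33879973 -197.95676008  364.27062616] [[ 9.15221289e-01  3.90853753e-01  9.79966114e-02]
 [ 4.02951586e-01 -8.87807957e-01 -2.22321953e-01]
 [ 1.06801590e-04  2.42961674e-01 -9.70035883e-01]]
t 2.73 shift/0.1m [-0.0297  0.1086  1.7487] turn/2pi [-0.      0.0001 -0.0026]
```

View pics/w1.png

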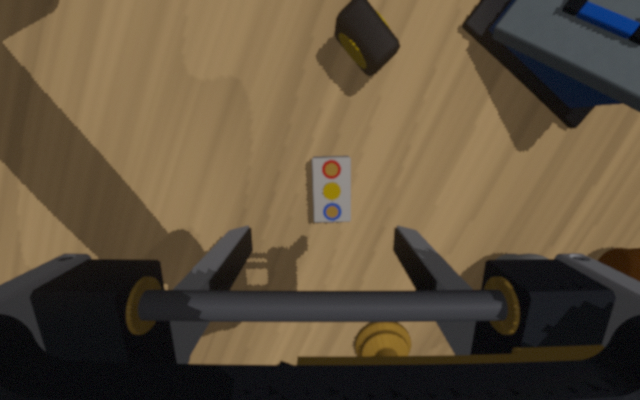

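Wrist view: module between the fingers, red contact (332,169), blue (332,212), yellow (332,191).

```bash
python3 - <<'E'
from h import *
c=load('w1');r=onz(c,331.5,169.5,25);b=onz(c,332,212,25);d=r-b;y=np.degrees(np.arctan2(-d[0],d[1]));m=(r+b)/2
print(m,np.linalg.norm(d),y);delta([m[0],m[1],107],down(y))
i=cv2.imread('pics/w1.png')[140:240,290:370];h=cv2.cvtColor(i,cv2.COLOR_BGR2HSV)
ys,xs=np.where((h[...,0]>20)&(h[...,0]<34)&(h[...,1]>200)&(h[...,2]>150));print(xs.mean()+290,ys.mean()+140,len(xs),onz(c,xs.mean()+290,ys.mean()+140,24.5))
E
```

```text
[ 441.63652595 -259.07706204   25.        ] 52.2352553241084 24.871613895709842
t 2.73 shift/0.1m [-0.0284  0.1161  1.7487] turn/2pi [-0.      0.0001 -0.0031]
nan nan 0 [nan nan nan]<stdin>:5: RuntimeWarning: Mean of empty slice.
  ret = ret.dtype.type(ret / rcount)
```

```bash
python3 -m crank '-.015 .06 .3 0 0 -.002 94;-.03 .116 .6 0 0 -.003 94;-.03 .116 .9 0 0 -.003 94;-.03 .116 .9 0 0 -.003 94;-.03 .116 .9 0 0 -.003 94;-.03 .116 .9 0 0 -.003 94'; python3 -m crank '0 0 .3 0 0 0 80;0 0 .6 0 0 0 70;0 0 .75 0 0 0 64;0 0 .84 0 0 0 60;0 0 .84 0 0 0 60;0 0 .84 0 0 0 60'
python3 - <<'E'
from h import *
delta([441.64,-259.08,107],down(24.87))
E
```

```text
t: 3.23
tcp_pos: [442.6, -258.3, 193.3]
eef_rot: [1.687, 2.648, -0.001]
force: [0.9, -0.5, 0.5]
opening: 94.2
grip_force: 0.0
t: 3.73
tcp_pos: [442.9, -258.2, 109.4]
eef_rot: [1.685, 2.648, -0.001]
force: [-0.3, -0.1, 0.2]
opening: 60.6
grip_force: 0.0
t 3.73 shift/0.1m [-0.0022 -0.0154  0.0235] turn/2pi [0.0002 0.0004 0.0005]
```

```bash
python3 -m crank '-.002 -.015 .02 0 0 0 60;-.002 -.015 .02 0 0 0 40;-.002 -.015 .02 0 0 0 40;-.002 -.015 .02 0 0 0 40;-.002 -.015 .02 0 0 0 40;-.002 -.015 .02 0 0 0 40;-.002 -.015 .02 0 0 0 40;-.002 -.015 .02 0 0 0 40' 25; python3 -m crank '0 0 -.1 0 0 0 40;0 0 -.4 0 0 0 40;0 0 -.7 0 0 0 40;0 0 -1 0 0 0 40;0 0 -1 0 0 0 40'; python3 -m crank '0 0 -.3 0 0 0 40;0 0 -.6 0 0 0 40;0 0 -.6 0 0 0 40;0 0 -.6 0 0 0 40'
python3 - <<'E'
from h import *
print(get_state()['opening'])
M,o=pk(615.55,45.11,np.radians(-12.33))
T=np.c_[-M[:,1],M[:,0],-M[:,2]] ; print(np.linalg.det(T)); print(o+M@[0,0,97+30])
delta(o+M@[0,0,107+60],T)
delta([500,30,260],down(-12.3))
E
```

```text
t: 4.4
tcp_pos: [441.2, -258.6, 106.6]
eef_rot: [1.686, 2.65, -0.001]
force: [-0.9, -0.0, 5.8]
opening: 45.9
grip_force: 25.0
t: 4.82
tcp_pos: [443.1, -260.0, 212.3]
eef_rot: [1.68, 2.641, -0.003]
force: [1.1, -0.4, -0.8]
opening: 46.2
grip_force: 25.0
t: 5.15
tcp_pos: [441.2, -258.4, 266.8]
eef_rot: [1.685, 2.648, -0.001]
force: [0.5, 0.4, -2.0]
opening: 46.1
grip_force: 25.0
46.058832830162935
-1.0
[553.51469747  58.66991299 184.98522628]Traceback (most recent call last):
  File "<stdin>", line 5, in <module>
  File "h.py", line 24, in delta
    print('t',round(s['t'],2),'shift/0.1m',(T.as_matrix().T@(np.array(pos)-s['tcp_pos'])/100).round(4),'turn/2pi',((T.inv()*R.from_matrix(M)).as_rotvec()/2/np.pi).round(4))
                                                                                                                            ~~~~~~~~~~~~~^^^
  File "scipy/spatial/transform/_rotation.pyx", line 1143, in scipy.spatial.transform._rotation.Rotation.from_matrix
ValueError: Non-positive determinant (left-handed or null coordinate frame) in rotation matrix 0: [[-0.21354194  0.84604957  0.48846695]
 [-0.9769339  -0.18493274 -0.10677097]
 [-0.          0.5        -0.8660254 ]].
```

```bash
cat >> h.py <<'E'
def ptool(M): return np.c_[M[:,1],M[:,0],-M[:,2]]
E
python3 - <<'E'
from h import *
M,o=pk(615.55,45.11,np.radians(-12.33))
print(o+M@[0,0,187]);delta(o+M@[0,0,187],ptool(M))
E
```

```text
[524.20668053  65.0761711  236.94675051]
t 5.15 shift/0.1m [2.5786 2.1225 0.2945] turn/2pi [-0.08   -0.0268  0.1016]
```

```bash
for i in 1 2 3; do python3 -m crank '.3 .25 .03 0 0 0 40;.6 .5 .06 0 0 0 40;.86 .71 .1 0 0 0 40;.86 .71 .1 0 0 0 40;.86 .71 .1 0 0 0 40' | head -2; done; python3 -m crank '0 0 0 -.01 -.003 .012 40;0 0 0 -.02 -.007 .025 40;0 0 0 -.04 -.013 .05 40;0 0 0 -.06 -.02 .075 40;0 0 0 -.08 -.027 .102 40;0 0 0 -.08 -.027 .102 40;0 0 0 -.08 -.027 .102 40;0 0 0 -.08 -.027 .102 40;0 0 0 -.08 -.027 .102 40;0 0 0 -.08 -.027 .102 40;0 0 0 -.08 -.027 .102 40'
python3 - <<'E'
from h import *
M,o=pk(615.55,45.11,np.radians(-12.33))
c=snap('wrist','w2');delta(o+M@[0,0,187],ptool(M))
s=get_state();T=Rm(s['eef_rot'])
print('cam in tool',T.T@(c['position']-s['tcp_pos']));print((T.T@Rm(c['orientation'])).round(4))
L=np.array([[x,y,8] for x in(-38.5,38.5) for y in(-55.5,55.5)]);print(proj(c,L@M.T+o).round(1))
E
```

```text
t: 5.57
tcp_pos: [467.8, -148.2, 253.1]
t: 5.98
tcp_pos: [496.1, -41.7, 244.3]
t: 6.4
tcp_pos: [524.4, 65.4, 234.8]
t: 7.32
tcp_pos: [525.0, 64.9, 236.1]
eef_rot: [2.106, 1.69, 0.451]
force: [0.3, -0.3, -0.6]
opening: 45.6
grip_force: 25.0
t 7.37 shift/0.1m [-0.0014 -0.0022 -0.0113] turn/2pi [-0.0004  0.0001 -0.0005]
cam in tool [ 69.39873496   1.04010663 -81.90369708]
[[ 5.000e-04 -9.703e-01 -2.419e-01]
 [ 1.000e+00  5.000e-04  2.000e-04]
 [-1.000e-04 -2.419e-01  9.703e-01]]
[[282.5 261.2]
 [277.9 146.3]
 [360.8 261.1]
 [364.6 146.1]]
```

View pics/w2.png

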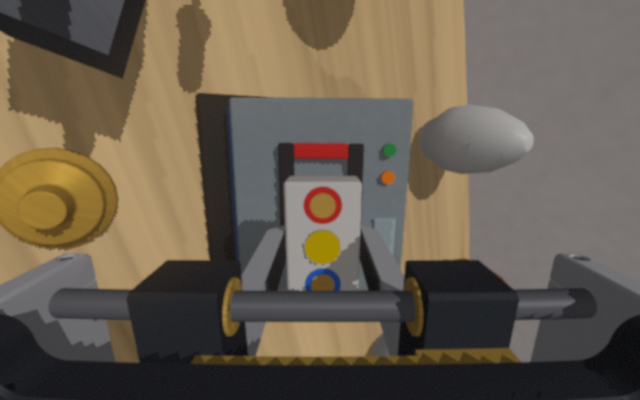

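The wrist view shows the module held with red contact (322,205) nearer the red bar (322,150), rim corners about (279,143) and (364,143). That is close to the prediction.

```bash
python3 - <<'E'
from h import *
c=load('w2');M,o=pk(615.55,45.11,np.radians(-12.33))
i=cv2.imread('pics/w2.png').astype(int);b,g,r=i[...,0],i[...,1],i[...,2]
m=(r>100)&(g<r*.45)&(b<r*.45);m[165:]=0;m[:135]=0;ys,xs=np.where(m)
rect=cv2.minAreaRect(np.c_[xs,ys].astype(np.float32));print('bar',xs.min(),xs.max()+1,ys.min(),ys.max()+1,xs.mean(),ys.mean(),rect)
P=proj(c,np.array([[x,y,8] for x in(-24.5,24.5) for y in(41.5,55.5)])@M.T+o);print(P.round(1),P.mean(0))
for k in (1,-1): print('d',proj(c,(M@[0,48.5+k,8]+o)))
# module pose relative to tool
s=get_state();T=Rm(s['eef_rot']);t=s['tcp_pos']
m=(r>120)&(g<r*.5)&(b<r*.5);m[:180]=0;m[230:]=0;m[:,:300]=0;m[:,345:]=0;ys,xs=np.where(m);print('ring',(xs.min()+xs.max())/2,(ys.min()+ys.max())/2)
# expected if x=26, y=0, z=107-25
print(proj(c,[t+T@[26,0,82],t+T@[0,0,82.5],t+T@[27,0,82],t+T@[26,1,82]]))
# tape pixel columns gradients for black outer rim at row 165
print(r[150,270:300],r[150,342:372]);print(r[136:165,322])
E
```

```text
bar 294 349 143 159 320.57423312883435 150.61226993865031 ((321.0, 150.5), (15.0, 54.0), 90.0)
[[294.1 162. ]
 [293.7 146.3]
 [348.6 161.9]
 [348.8 146.1]] [321.28255674 154.08313052]
d [[321.27009654 152.98636767]]
d [[321.27755856 155.24399901]]
ring 322.0 204.5
[[320.53813372 205.95023871]
 [320.58844742 246.77240251]
 [320.53636947 204.30516335]
 [322.23730415 205.95103514]]
[ 98  98  95  86  79  71  63  59  46  39  40  38  40  43  39  41  40  41
  41  42  42  42  51  84 121 146 153 156 156 157] [158 158 158 157 154 137  96  55  41  42  43  44  41  43  42  42  42  44
  43  43  48  64  82  94  98  99 100 100 101 101]
[ 99 100 100 100 100 103 117 141 154 160 159 159 158 157 158 157 156 156
 155 153 149 134 110  84  68  69  70  77  86]
```

```bash
python3 -m crank '.01 -.007 .2 0 0 0 40;.02 -.014 .4 0 0 0 40;.02 -.014 .55 0 0 0 40;.02 -.014 .55 0 0 0 40;.02 -.014 .55 0 0 0 40;.02 -.014 .55 0 0 0 40'
python3 - <<'E'
from h import *
M,o=pk(615.55,45.11,np.radians(-12.33))
c=snap('wrist','w3');delta(o+M@[0,0,107],ptool(M))
s=get_state();T=Rm(s['eef_rot']);t=s['tcp_pos']
i=cv2.imread('pics/w3.png')
P=proj(c,np.array([[x,y,8] for x in(-24.5,24.5) for y in(41.5,55.5)])@M.T+o);print(P.round(1))
Q=proj(c,np.array([[x,y,8] for x in(-38.5,38.5) for y in(55.5,)])@M.T+o);print(Q.round(1))
print(proj(c,[t+T@[26,0,82],t+T@[40,-23,83],t+T@[40,23,83]]).round(1))
cv2.imwrite('pics/w3c.png',cv2.resize(i[90:240,220:420],(800,600),interpolation=cv2.INTER_CUBIC))
E
```

```text
t: 7.87
tcp_pos: [550.7, 62.1, 188.1]
eef_rot: [2.105, 1.69, 0.453]
force: [-0.5, 0.5, -2.4]
opening: 45.9
grip_force: 25.0
t 7.92 shift/0.1m [-0.0283  0.0128  0.2468] turn/2pi [-0.0001  0.     -0.0005]
[[288.9 174.3]
 [288.3 154.7]
 [357.2 174.2]
 [357.7 154.5]]
[[268.6 154.7]
 [377.5 154.5]]
[[321.  206.2]
 [281.3 182.4]
 [360.7 182.5]]
```

View pics/w3c.png

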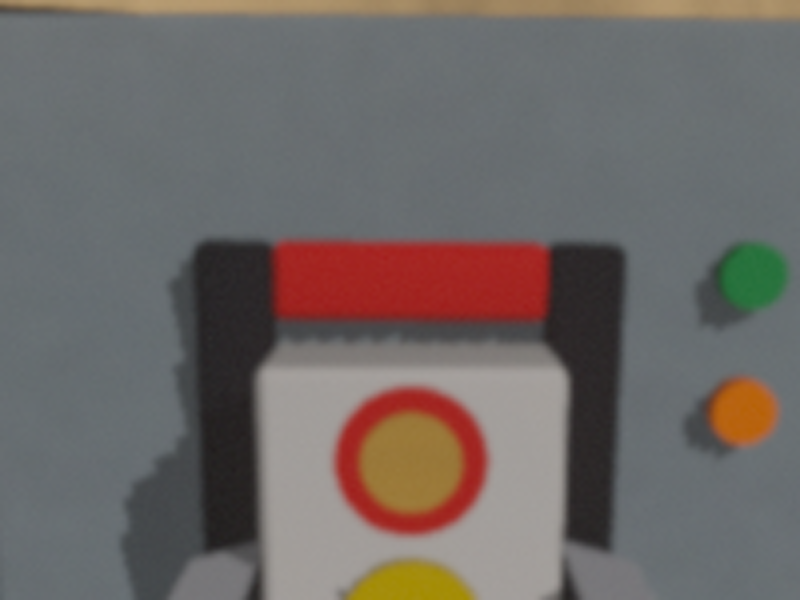

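The crop shows the module (edges 257–569, centre 413) centred on the rim (196–625, centre 411), gap to the red bar small as expected from parallax: lateral and lengthwise alignment are within about 0.5 mm. Descending.

```bash
python3 -m crank '0 -.003 .05 0 0 0 40;0 -.003 .1 0 0 0 40;0 -.003 .15 0 0 0 40;0 -.003 .175 0 0 0 40;0 -.003 .175 0 0 0 40;0 -.003 .175 0 0 0 40'; python3 -m crank '0 0 .01 0 0 0 40;0 0 .02 0 0 0 40;0 0 .03 0 0 0 40;0 0 .04 0 0 0 40;0 0 .04 0 0 0 40;0 0 .04 0 0 0 40'
python3 - <<'E'
from h import *
M,o=pk(615.55,45.11,np.radians(-12.33));delta(o+M@[0,0,107],ptool(M));s=get_state();print(M.T@s['force'])
E
```

```text
t: 8.42
tcp_pos: [558.6, 60.4, 171.6]
eef_rot: [2.106, 1.69, 0.451]
force: [-0.3, -0.5, -0.6]
opening: 45.9
grip_force: 25.0
t: 8.92
tcp_pos: [560.6, 59.9, 168.4]
eef_rot: [2.106, 1.69, 0.452]
force: [0.3, -0.3, -0.9]
opening: 46.0
grip_force: 25.0
t 8.92 shift/0.1m [-0.0275  0.0255  0.0234] turn/2pi [-0.0004  0.0001 -0.0005]
[-0.15725061 -0.25371838 -0.92532901]
```

```bash
for i in 1 2 3; do python3 -m crank '0 0 .01 0 0 0 40;0 0 .01 0 0 0 40;0 0 .01 0 0 0 40' | sed -n '2p;4p'; done
python3 - <<'E'
from h import *
M,o=pk(615.55,45.11,np.radians(-12.33));delta(o+M@[0,0,107],ptool(M));s=get_state();print(M.T@s['force'])
E
```

```text
tcp_pos: [561.1, 59.9, 167.6]
force: [0.6, 0.6, -0.5]
tcp_pos: [561.4, 59.9, 167.1]
force: [-5.6, 0.7, 5.7]
tcp_pos: [561.6, 60.0, 167.1]
force: [-15.8, 1.4, 16.5]
t 9.67 shift/0.1m [-0.0301  0.0237  0.0069] turn/2pi [-0.0006  0.0001 -0.0004]
[-5.35689023 -2.00905138 22.18208508]
```

```bash
python3 -m crank '0 0 -.01 0 0 0 40;0 0 -.01 0 0 0 52;0 0 -.01 0 0 0 58;0 0 -.01 0 0 0 58;0 0 -.01 0 0 0 58' ; python3 -m crank '0 0 -.1 0 0 0 58;0 0 -.3 0 0 0 58;0 0 -.6 0 0 0 40;0 0 -.6 0 0 0 20;0 0 -.6 0 0 0 0;0 0 -.6 0 0 0 0'
python3 - <<'E'
from h import *
M,o=pk(615.55,45.11,np.radians(-12.33));c=snap('wrist','w4');s=get_state();T=Rm(s['eef_rot']);t=s['tcp_pos'];delta(o+M@[0,0,107],ptool(M))
i=cv2.imread('pics/w4.png');cv2.imwrite('pics/w4c.png',cv2.resize(i[90:290,200:440],(720,600),interpolation=cv2.INTER_CUBIC))
E
```

```text
t: 10.08
tcp_pos: [561.8, 59.7, 166.7]
eef_rot: [2.106, 1.69, 0.452]
force: [-0.4, 1.0, 0.1]
opening: 58.0
grip_force: 0.0
t: 10.58
tcp_pos: [532.4, 66.1, 218.2]
eef_rot: [2.106, 1.69, 0.452]
force: [-0.6, -0.5, -0.4]
opening: 34.8
grip_force: 0.0
t 10.63 shift/0.1m [-0.0256  0.0336  0.5944] turn/2pi [-0.0007  0.0001 -0.0005]
```

View pics/w4c.png

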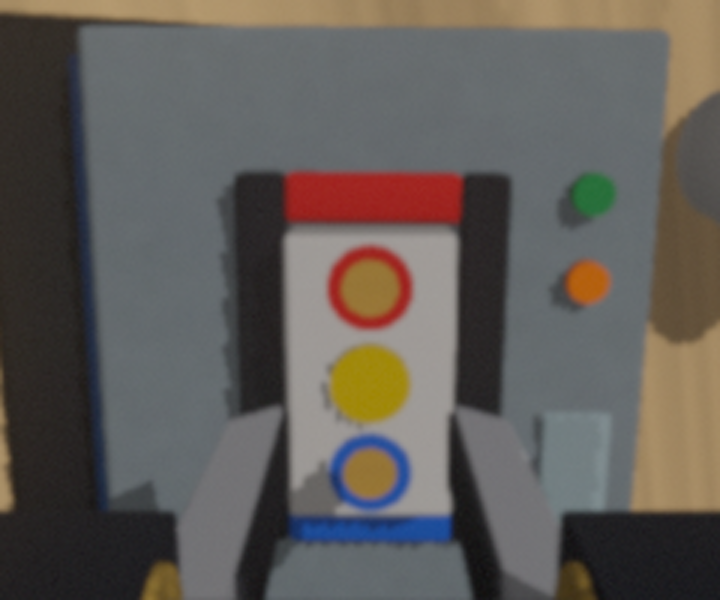

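The crop shows the module seated squarely inside the rim, red contact (370,288) at the red bar, blue (370,472) at the blue bar. I'll press it once with the closed fingers to make sure it is home.

```bash
python3 - <<'E'
from h import *
c=load('w4');M,o=pk(615.55,45.11,np.radians(-12.33))
for h in (24,25,26):
  L=[]
  for u,v in((323,185.7),(323,247)):
    p=np.array(c['position']);d=ray(c,u,v);k=(h-M[:,2]@(p-o))/(M[:,2]@d);L.append(M.T@(p+k*d-o))
  print(h,L[0],L[1],np.linalg.norm(L[0]-L[1]))
E
python3 -m crank '0 0 .1 0 0 0 0;0 0 .2 0 0 0 0;0 0 .2 0 0 0 0;0 0 .2 0 0 0 0' 10;  for i in 1 2 3 4; do python3 -m crank '0 0 .01 0 0 0 0;0 0 .01 0 0 0 0' | sed -n '2p;4p'; done
```

```text
24 [-1.40045068 29.30819592 24.        ] [ -1.51707897 -22.89356944  24.        ] 52.20189563912785
25 [-1.39957735 29.49946473 25.        ] [ -1.5156868  -22.47007752  25.        ] 51.96967195130429
26 [-1.39870401 29.69073354 26.        ] [ -1.51429464 -22.0465856   26.        ] 51.73744826348072
t: 10.97
tcp_pos: [541.6, 63.9, 199.6]
eef_rot: [2.109, 1.691, 0.449]
force: [0.4, -0.5, 0.3]
opening: 4.2
grip_force: 0.0
tcp_pos: [542.6, 63.9, 200.4]
force: [0.1, 0.4, -0.2]
tcp_pos: [543.1, 63.8, 199.9]
force: [0.0, -0.0, 0.3]
tcp_pos: [543.6, 63.7, 198.9]
force: [-0.2, -0.8, 0.7]
tcp_pos: [544.1, 63.6, 197.9]
force: [-0.2, 0.1, 0.0]
```

```bash
python3 -m crank '0 0 .1 0 0 0 0;0 0 .17 0 0 0 0;0 0 .17 0 0 0 0;0 0 .17 0 0 0 0'|sed -n '2p;4p';  for i in 1 2 3 4 5; do python3 -m crank '0 0 .01 0 0 0 0;0 0 .01 0 0 0 0' | sed -n '2p;4p'; done
python3 - <<'E'
from h import *
M,o=pk(615.55,45.11,np.radians(-12.33));s=get_state();print(M.T@s['force'],M.T@(s['tcp_pos']-o))
E
```

```text
tcp_pos: [552.1, 61.7, 182.6]
force: [0.2, 0.5, 0.3]
tcp_pos: [552.9, 61.7, 182.5]
force: [-0.2, 0.6, 0.2]
tcp_pos: [553.3, 61.5, 181.6]
force: [0.3, 0.3, 0.5]
tcp_pos: [553.8, 61.4, 180.6]
force: [0.1, -0.4, 0.1]
tcp_pos: [554.3, 61.4, 180.2]
force: [-4.8, 1.0, 4.9]
tcp_pos: [554.4, 61.4, 180.1]
force: [-16.4, 1.3, 16.7]
[-5.77525613 -2.24051768 22.57788451] [ -2.14661277   2.90439275 122.64860447]
```

```bash
python3 -m crank '0 0 -.2 0 0 0 0;0 0 -.5 0 0 0 0;0 0 -1 0 0 0 20;0 0 -1 0 0 0 50;0 0 -1 0 0 0 50'|head -2
python3 - <<'E'
from h import *
delta([483,225,330],down(-12.33))
E
```

```text
t: 13.22
tcp_pos: [506.9, 72.2, 269.3]
t 13.22 shift/0.1m [ 1.4422 -0.1817 -0.8047] turn/2pi [ 0.0841 -0.0003 -0.0005]
```

```bash
python3 -m crank '.1 -.05 -.4 .02 0 0 50;.3 -.1 -.8 .04 0 0 50;.6 -.14 -.8 .06 0 0 50;.8 -.18 -.8 .084 0 0 50;.8 -.18 -.8 .084 0 0 50;.8 -.18 -.8 .084 0 0 50;.8 -.18 -.8 .084 0 0 50;.8 -.18 -.8 .084 0 0 50'|head -2;python3 -m crank '.3 0 0 0 0 0 50;.64 0 0 0 0 0 50;.64 0 0 0 0 0 50;.64 0 0 0 0 0 50;.64 0 0 0 0 0 50'|head -2
python3 - <<'E'
from h import *
delta([483,225,330],down(-12.33));c=snap('wrist','w5')
print(proj(c,[[483,240,180],[483,240,90]]))
E
```

```text
t: 13.88
tcp_pos: [469.1, 161.5, 324.5]
t: 14.3
tcp_pos: [482.7, 223.8, 325.6]
t 14.3 shift/0.1m [ 0.0124 -0.0002 -0.0435] turn/2pi [-0.0011 -0.0001 -0.0005]
[[318.34157289 198.02492163]
 [319.96027448 179.57915035]]
```

View pics/w5.png

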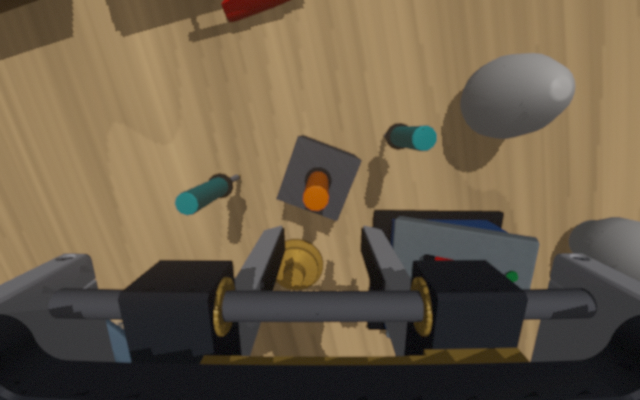

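The wrist view shows the orange handle's top at about (316,198), close to the prediction (318,198).

```bash
python3 - <<'E'
from h import *
c=load('w5');i=cv2.imread('pics/w5.png').astype(int);b,g,r=i[...,0],i[...,1],i[...,2]
m=(r>120)&(b<r*.35)&(g<r*.65);m[:165]=0;m[222:]=0;m[:,:300]=0;m[:,335:]=0
for v in range(170,216,3):
  x=np.where(m[v])[0];print(v,x.min() if len(x) else 0,x.max() if len(x) else 0,r[v,316],end=' | ')
m2=m&(r>215);ys,xs=np.where(m2);print(len(xs),xs.min(),xs.max(),ys.min(),ys.max())
for u,v in((316,198),(316,199),(317,198)):print(onz(c,u,v,180))
E
```

```text
170 0 0 61 | 173 316 320 121 | 176 313 323 126 | 179 312 324 127 | 182 311 323 127 | 185 309 323 147 | 188 306 325 181 | 191 304 327 179 | 194 303 328 178 | 197 303 328 176 | 200 303 328 174 | 203 304 327 172 | 206 306 324 172 | 209 310 320 159 | 212 0 0 66 | 215 0 0 103 | Traceback (most recent call last):
  File "<stdin>", line 6, in <module>
    return umr_minimum(a, axis, None, out, keepdims, initial, where)
ValueError: zero-size array to reduction operation minimum which has no identity
```

```bash
python3 - <<'E'
from h import *
c=load('w5');p=onz(c,315.5,198,180);T=down(-12.33);q=p-T@[.5,1.0,0];print(p,q)
delta([q[0],q[1],223],T)
E
```

```text
[480.74650153 240.51646411 180.        ] [479.66279667 240.2415391  180.        ]
t 14.35 shift/0.1m [ 0.1555 -0.06    1.0286] turn/2pi [-0.0011 -0.0001 -0.0006]
```

```bash
python3 -m crank '.08 -.03 .1 -.001 0 0 50;.155 -.06 .25 -.001 0 0 50;.155 -.06 .5 -.001 0 0 50;.155 -.06 .75 -.001 0 0 50;.155 -.06 1 -.001 0 0 50;.155 -.06 1 -.001 0 0 50;.155 -.06 1 -.001 0 0 50;.155 -.06 1 -.001 0 0 50'
python3 - <<'E'
from h import *
delta([479.66,240.24,223],down(-12.33))
E
```

```text
t: 15.02
tcp_pos: [480.6, 241.1, 227.5]
eef_rot: [-2.45, -1.966, -0.004]
force: [0.5, 0.2, 0.4]
opening: 50.1
grip_force: 0.0
t 15.02 shift/0.1m [-0.0106 -0.0072  0.0448] turn/2pi [ 0.0002 -0.0003 -0.0005]
```

```bash
python3 -m crank '-.005 -.005 .02 0 0 0 30;-.005 -.005 .02 0 0 0 15;-.005 -.005 .02 0 0 0 15;-.005 -.005 .02 0 0 0 15;-.005 -.005 .02 0 0 0 15;-.005 -.005 .02 0 0 0 15;-.005 -.005 .02 0 0 0 15;-.005 -.005 .02 0 0 0 15' 5; python3 -m crank '0 0 0 0 0 0 15;0 0 0 0 0 0 15;0 0 0 0 0 0 15' 35
python3 - <<'E'
from h import *
s=get_state();print(s['moment'],R.from_rotvec(s['eef_rot']).as_matrix()[:,2]);delta([479.66,240.24,223],down(-12.33))
E
```

```text
t: 15.68
tcp_pos: [479.7, 240.8, 224.8]
eef_rot: [-2.449, -1.966, -0.002]
force: [-0.4, -0.1, 3.9]
opening: 22.0
grip_force: 5.0
t: 15.93
tcp_pos: [479.7, 240.8, 224.9]
eef_rot: [-2.449, -1.966, -0.002]
force: [-0.9, 0.3, 5.6]
opening: 22.0
grip_force: 35.0
[-0.08576923  0.21976104  0.00299325] [ 6.87052952e-04  1.48835130e-03 -9.99998656e-01]
t 15.93 shift/0.1m [-0.0056  0.0009  0.0186] turn/2pi [ 0.0001 -0.0003 -0.0005]
```

```bash
python3 -m crank '0 0 -.1 0 0 0 15;0 0 -.3 0 0 0 15;0 0 -.55 0 0 0 15;0 0 -.8 0 0 0 15;0 0 -1 0 0 0 15;0 0 -1 0 0 0 15;0 0 -1 0 0 0 15'; python3 -m crank '0 0 -.2 0 0 0 15;0 0 -.5 0 0 0 15;0 0 -.5 0 0 0 15;0 0 -.5 0 0 0 15'
python3 - <<'E'
from h import *
M,o=pk(615.55,45.11,np.radians(-12.33));T=ptool(M)
p=o+M@[-2.3,28.9,25.7+209.9+30];print(p);delta(p,T)
s=get_state();print(s['tcp_pos'])
E
```

```text
t: 16.52
tcp_pos: [479.6, 240.6, 324.8]
eef_rot: [-2.45, -1.966, -0.004]
force: [0.1, 0.2, -0.8]
opening: 21.7
grip_force: 35.0
t: 16.85
tcp_pos: [479.5, 240.5, 373.7]
eef_rot: [-2.449, -1.966, -0.002]
force: [0.2, 0.3, -1.5]
opening: 21.6
grip_force: 35.0
[490.0386263  102.12710418 303.86634725]
t 16.85 shift/0.1m [-1.3295  0.4024  0.6967] turn/2pi [-0.0833 -0.0001 -0.0005]
[479.510631   240.54100841 373.71634308]
```

```bash
python3 -m crank '-.3 .1 0 0 0 0 15;-.6 .2 0 0 0 0 15;-.9 .3 0 0 0 0 15;-1 .4 0 -.02 0 0 15;-1 .4 0 -.04 0 0 15;-1 .4 0 -.06 0 0 15;-1 .4 0 -.083 0 0 15;-1 .4 0 -.083 0 0 15;-1 .4 0 -.083 0 0 15;-1 .4 0 -.083 0 0 15'
python3 - <<'E'
from h import *
M,o=pk(615.55,45.11,np.radians(-12.33));T=ptool(M)
p=o+M@[-2.3,28.9,25.7+209.9+30];delta(p,T)
E
```

```text
t: 17.68
tcp_pos: [496.5, 134.3, 372.6]
eef_rot: [2.109, 1.692, 0.448]
force: [-0.1, -0.2, -0.5]
opening: 21.4
grip_force: 35.0
t 17.68 shift/0.1m [-0.328  -0.3337  0.6004] turn/2pi [-0.0011  0.0002 -0.0004]
```

```bash
python3 -m crank '-.11 -.11 .2 -.001 0 0 15;-.22 -.22 .4 -.001 0 0 15;-.328 -.334 .6 -.001 0 0 15;-.328 -.334 .6 -.001 0 0 15;-.328 -.334 .6 -.001 0 0 15;-.328 -.334 .6 -.001 0 0 15'|head -2
python3 - <<'E'
from h import *
M,o=pk(615.55,45.11,np.radians(-12.33));T=ptool(M)
p=o+M@[-2.3,28.9,25.7+209.9+30];delta(p,T)
c=snap('wrist','w6');c2=snap('scene','s6');s=get_state();T=Rm(s['eef_rot']);t=s['tcp_pos']
tip=t+T@[0,0,209.9];con=o+M@[-2.3,28.9,25.7];conb=o+M@[-2.3,-23.1,25.7]
print(proj(c,[tip,con,conb]),proj(c2,[tip,con,conb]))
a=cv2.imread('pics/w6.png');b=cv2.imread('pics/s6.png')
out=np.zeros((400,800,3),np.uint8);out[:,:400]=cv2.resize(a[140:260,260:380],(400,400),interpolation=cv2.INTER_CUBIC);out[:,400:]=cv2.resize(b[170:250,260:340],(400,400),interpolation=cv2.INTER_CUBIC);cv2.imwrite('pics/c6.png',out)
E
```

```text
t: 18.18
tcp_pos: [491.7, 102.2, 307.0]
t 18.18 shift/0.1m [-0.0049 -0.0296  0.0188] turn/2pi [ 0.0008 -0.     -0.0006]
[[321.96356485 198.60949773]
 [317.75572947 192.82302562]
 [318.07012102 235.43949281]] [[325.0715643  201.35750136]
 [320.56624976 212.83340467]
 [308.94570676 203.01675728]]
```

View pics/c6.png

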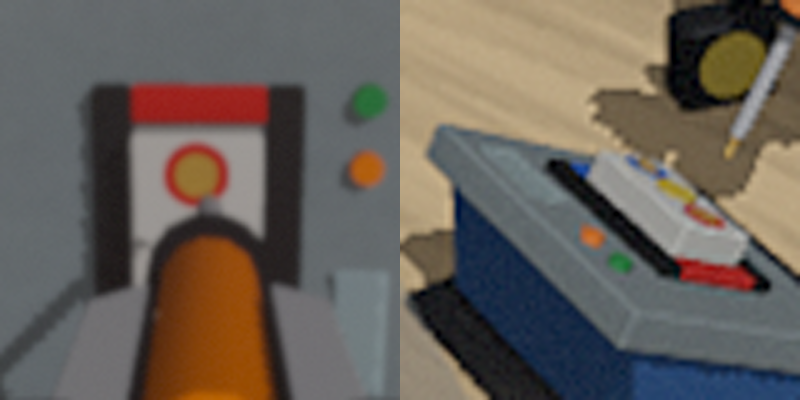

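Wrist crop: the probe tip (208,200) sits about 3 mm right of and above the red contact (196,175). In the scene crop the tip (730,155) is over the red contact (705,215). Both match the model within about 1 px.

```bash
python3 -m crank '-.003 -.015 .1 0 0 0 15;-.005 -.03 .18 0 0 0 15;-.005 -.03 .26 0 0 0 15;-.005 -.03 .26 0 0 0 15;-.005 -.03 .26 0 0 0 15'|head -2
cat >> h.py <<'E'
def chk(y,n=0):
    M,o=pk(615.55,45.11,np.radians(-12.33));F=[]
    s=get_state();delta(o+M@[-2.3,y,25.7+209.9],ptool(M));print('F',(M.T@s['force']).round(2))
E
python3 -c "from h import *;chk(28.9)"
```

```text
t: 18.7
tcp_pos: [500.7, 99.3, 280.4]
t 18.7 shift/0.1m [0.0048 0.0222 0.0418] turn/2pi [ 0.0003  0.0001 -0.0005]
F [-0.75  0.22 -1.11]
```

```bash
for i in 1 2 ; do python3 -m crank '0 0 0 0 0 0 15;0 0 0 0 0 0 15'|head -1;python3 -c "from h import *;chk(28.9)"; done
```

```text
t: 18.87
t 18.87 shift/0.1m [0.0036 0.0133 0.0523] turn/2pi [ 0.0007  0.     -0.0005]
F [-0.72  0.63 -0.59]
t: 19.03
t 19.03 shift/0.1m [0.0035 0.0135 0.0532] turn/2pi [ 0.0007  0.     -0.0005]
F [-0.54  0.    0.  ]
```

```bash
python3 -m crank '.003 .012 .02 0 0 0 15;.003 .012 .03 0 0 0 15;.003 .012 .03 0 0 0 15;.003 .012 .03 0 0 0 15'|head -1;python3 -c "from h import *;chk(28.9)"
for i in 1 2 3 ; do python3 -m crank '0 0 .01 0 0 0 15;0 0 .01 0 0 0 15;0 0 .01 0 0 0 15'|head -1;python3 -c "from h import *;chk(28.9)"; done
```

```text
t: 19.37
t 19.37 shift/0.1m [0.0012 0.0046 0.0193] turn/2pi [ 0.0006  0.0001 -0.0005]
F [-0.4  -1.49 -0.08]
t: 19.62
t 19.62 shift/0.1m [0.001  0.0046 0.0096] turn/2pi [ 0.0006  0.0001 -0.0005]
F [-0.41 -0.18 -1.57]
t: 19.87
t 19.87 shift/0.1m [0.0008 0.0024 0.0014] turn/2pi [ 0.0007  0.0001 -0.0005]
F [-0.6   0.22  0.73]
t: 20.12
t 20.12 shift/0.1m [ 0.0006  0.0028 -0.009 ] turn/2pi [ 0.0007  0.0001 -0.0005]
F [-0.16  0.08  1.15]
```

```bash
python3 -m crank '0 0 .01 0 0 0 15;0 0 .02 0 0 0 15;0 0 .02 0 0 0 15'|head -1;for i in 1 2 3; do python3 -c "from h import *;chk(28.9)"; python3 -m crank '0 0 0 0 0 0 15;0 0 0 0 0 0 15'|head -1; done
python3 - <<'E'
from h import *
snap('wrist','w7');snap('scene','s7');chk(28.9)
b=cv2.imread('pics/s7.png');cv2.imwrite('pics/c7.png',cv2.resize(b[180:235,290:350],(654,600),interpolation=cv2.INTER_CUBIC))
E
```

```text
t: 20.37
t 20.37 shift/0.1m [ 0.0008  0.0029 -0.0303] turn/2pi [ 0.0007  0.0001 -0.0005]
F [-0.52  0.01  1.69]
t: 20.53
t 20.53 shift/0.1m [ 0.0007  0.0029 -0.029 ] turn/2pi [ 0.0006  0.0001 -0.0005]
F [-1.   -0.33  2.18]
t: 20.7
t 20.7 shift/0.1m [ 0.0007  0.0033 -0.0292] turn/2pi [ 0.0007  0.0001 -0.0005]
F [-0.31  1.22  2.32]
t: 20.87
t 20.97 shift/0.1m [ 0.0007  0.0031 -0.0291] turn/2pi [ 0.0007  0.     -0.0005]
F [-0.57 -0.13  1.7 ]
```

View pics/c7.png

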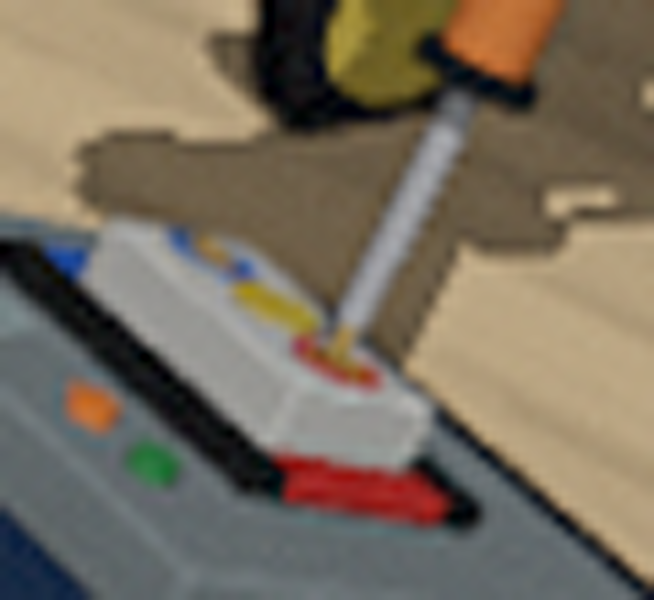

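The crop shows the tip (340,355) on the red-ringed contact, with the spring slightly in (about 2 N). Moving to blue.

```bash
python3 -m crank '0 0 -.1 0 0 0 15;0 0 -.2 0 0 0 15;0 0 -.2 0 0 0 15;-.25 .002 -.2 0 0 0 15;-.52 .002 -.2 0 0 0 15;-.52 .002 -.2 0 0 0 15;-.52 .002 -.2 0 0 0 15;-.52 .002 -.15 0 0 0 15;-.52 .002 -.1 0 0 0 15;-.52 .002 -.06 0 0 0 15;-.52 .002 -.06 0 0 0 15;-.52 .002 -.06 0 0 0 15'|head -1;python3 -c "from h import *;chk(-23.1)"
python3 -m crank '0 0 .02 0 0 0 15;0 0 .04 0 0 0 15;0 0 .06 0 0 0 15;0 0 .06 0 0 0 15;0 0 .06 0 0 0 15;0 0 .06 0 0 0 15'|head -1;python3 -c "from h import *;chk(-23.1)"
python3 -m crank '0 0 0 0 0 0 15;0 0 0 0 0 0 15'|head -1;python3 - <<'E'
from h import *
snap('scene','s8');chk(-23.1)
b=cv2.imread('pics/s8.png');cv2.imwrite('pics/c8.png',cv2.resize(b[180:235,290:350],(654,600),interpolation=cv2.INTER_CUBIC))
E
```

```text
t: 21.97
t 21.97 shift/0.1m [-0.0036  0.0084  0.0247] turn/2pi [ 0.0004  0.     -0.0004]
F [-0.01  0.93 -0.56]
t: 22.47
t 22.47 shift/0.1m [-0.      0.0012 -0.0273] turn/2pi [ 0.0007  0.     -0.0005]
F [-0.79  0.85  1.84]
t: 22.63
t 22.68 shift/0.1m [ 0.0005  0.0016 -0.0278] turn/2pi [ 0.0007  0.     -0.0005]
F [0.01 1.44 1.94]
```

View pics/c8.png

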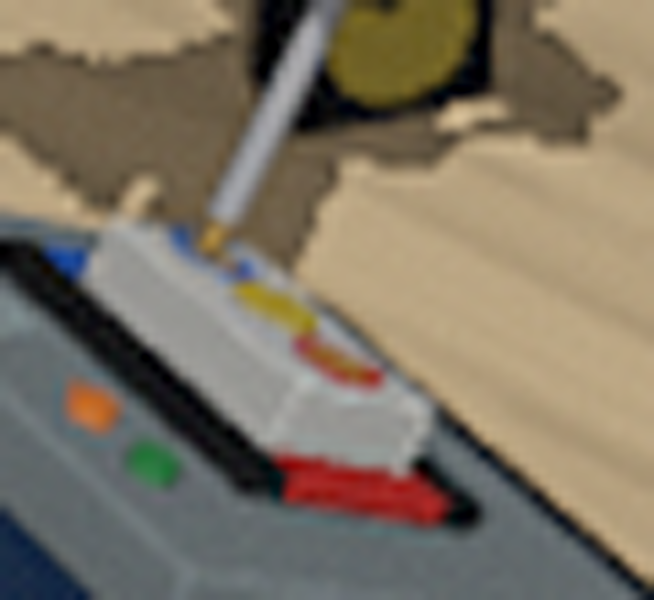

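The crop shows the tip (212,245) resting on the blue-ringed contact. Retracting and returning the probe.

```bash
python3 -m crank '0 0 0 0 0 0 15;0 0 0 0 0 0 15;0 0 -.1 0 0 0 15;0 0 -.3 0 0 0 15;0 0 -.6 0 0 0 15;0 0 -.9 0 0 0 15;0 0 -.9 0 0 0 15;0 0 -.9 0 0 0 15;0 0 -.9 0 0 0 15'|head -2
python3 - <<'E'
from h import *
delta([479.7,240.7,374],R.from_rotvec([-2.449,-1.966,-.002]).as_matrix())
E
```

```text
t: 23.43
tcp_pos: [450.3, 57.3, 351.5]
t 23.43 shift/0.1m [ 1.8541  0.0172 -0.2489] turn/2pi [ 0.0836  0.0002 -0.    ]
```

```bash
python3 -m crank '.1 0 -.1 .02 0 0 15;.3 0 -.25 .04 0 0 15;.6 .017 -.25 .06 0 0 15;.9 .017 -.25 .0836 0 0 15;.9 .017 -.25 .0836 0 0 15;.9 .017 -.25 .0836 0 0 15;.9 .017 -.25 .0836 0 0 15'|head -1;python3 -m crank '.3 0 0 0 0 0 15;.6 0 0 0 0 0 15;.95 0 0 0 0 0 15;.95 0 0 0 0 0 15;.95 0 0 0 0 0 15;.95 0 0 0 0 0 15;.95 0 0 0 0 0 15;.95 0 0 0 0 0 15'|head -2
python3 - <<'E'
from h import *
delta([479.65,240.7,320],R.from_rotvec([-2.449,-1.966,-.002]).as_matrix())
E
```

```text
t: 24.02
t: 24.68
tcp_pos: [479.5, 239.3, 375.7]
t 24.68 shift/0.1m [ 0.0131 -0.0031  0.5568] turn/2pi [ 0.0004  0.0001 -0.0003]
```

```bash
python3 -m crank '.013 -.003 .2 0 0 0 15;.013 -.003 .4 0 0 0 15;.013 -.003 .557 0 0 0 15;.013 -.003 .557 0 0 0 15;.013 -.003 .557 0 0 0 15;.013 -.003 .557 0 0 0 15'|head -2
python3 - <<'E'
from h import *
delta([479.65,240.7,224.9],R.from_rotvec([-2.449,-1.966,-.002]).as_matrix());c=snap('scene','s9');s=get_state();T=Rm(s['eef_rot']);t=s['tcp_pos']
print(proj(c,[t+T@[0,0,209.9],[479.7,240.8,90]]))
b=cv2.imread('pics/s9.png');cv2.imwrite('pics/c9.png',cv2.resize(b[150:270,350:470],(600,600),interpolation=cv2.INTER_CUBIC))
E
```

```text
t: 25.18
tcp_pos: [480.3, 241.5, 321.3]
t 25.18 shift/0.1m [-0.0117 -0.008   0.9637] turn/2pi [ 0.0007 -0.0001 -0.0002]
[[405.07317504 213.69127503]
 [403.99312654 220.32186616]]
```

View pics/c9.png

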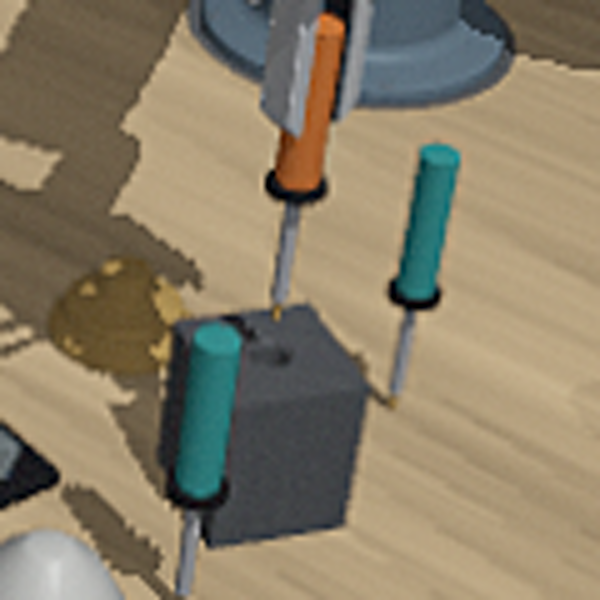

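The tip (277,317) hangs above the hole (271,355), as predicted. Lowering.

```bash
python3 -m crank '-.006 -.004 .1 0 0 0 15;-.006 -.004 .25 0 0 0 15;-.006 -.004 .4 0 0 0 15;-.006 -.004 .55 0 0 0 15;-.006 -.004 .7 0 0 0 15;-.006 -.004 .8 0 0 0 15;-.006 -.004 .9 0 0 0 15;-.006 -.004 .9 0 0 0 15;-.006 -.004 .9 0 0 0 15;-.006 -.004 .9 0 0 0 15'
python3 - <<'E'
from h import *
delta([479.65,240.7,224.9],R.from_rotvec([-2.449,-1.966,-.002]).as_matrix())
E
```

```text
t: 26.07
tcp_pos: [480.0, 241.6, 230.8]
eef_rot: [2.449, 1.965, 0.006]
force: [-0.3, -0.2, -0.9]
opening: 21.5
grip_force: 35.0
t 26.07 shift/0.1m [-0.0094 -0.0017  0.0592] turn/2pi [ 0.0006 -0.0001 -0.    ]
```

```bash
python3 -m crank '-.008 0 .03 0 0 0 15;-.008 0 .045 0 0 0 15;-.008 0 .045 0 0 0 15;-.008 0 .045 0 0 0 15'|sed -n '2p;4p'; for i in 1 2; do python3 -m crank '0 0 .01 0 0 0 15;0 0 .01 0 0 0 15;0 0 .01 0 0 0 15'|sed -n '2p;4p'; done
```

```text
tcp_pos: [479.3, 240.7, 225.5]
force: [0.5, -0.3, -1.8]
tcp_pos: [479.5, 240.7, 224.9]
force: [-1.0, 0.0, 2.1]
tcp_pos: [479.6, 240.8, 224.8]
force: [-2.1, -1.1, 7.8]
```

Flange is down on the stand (7.8 N). Releasing slowly and backing off straight up.

```bash
python3 -m crank '0 0 0 0 0 0 24;0 0 0 0 0 0 28;0 0 0 0 0 0 36;0 0 0 0 0 0 50;0 0 0 0 0 0 50;0 0 0 0 0 0 50' 5; python3 -m crank '0 0 -.2 0 0 0 50;0 0 -.5 0 0 0 50;0 0 -1 0 0 0 50;0 0 -1 0 0 0 50;0 0 -1 0 0 0 50'|head -2; python3 -m crank '0 0 -.4 0 0 0 50;0 0 -.8 0 0 0 50;0 0 -.8 0 0 0 50;0 0 -.8 0 0 0 50;0 0 -.8 0 0 0 50;0 0 -.8 0 0 0 50'|head -2
python3 - <<'E'
from h import *
c=snap('scene','s10');print(proj(c,[[479.7,240.8,180],[479.7,240.8,90]]))
b=cv2.imread('pics/s10.png');o=np.zeros((400,800,3),np.uint8);o[:,:400]=cv2.resize(b[160:260,360:460],(400,400),interpolation=cv2.INTER_CUBIC);o[:,400:]=cv2.resize(b[180:260,260:340],(400,400),interpolation=cv2.INTER_CUBIC);cv2.imwrite('pics/c10.png',o)
E
```

```text
t: 27.4
tcp_pos: [479.2, 240.6, 223.2]
eef_rot: [2.449, 1.966, 0.003]
force: [-0.1, 0.1, 0.4]
opening: 49.1
grip_force: 0.0
t: 27.82
tcp_pos: [480.6, 241.0, 327.6]
t: 28.32
tcp_pos: [478.2, 240.3, 400.4]
[[408.57976338 189.74910699]
 [403.99312654 220.32186616]]
```

I've already gone over the ten-picture limit, having viewed 12. I'll check the end state numerically against the first pictures instead of viewing another.

```bash
python3 - <<'E'
from h import *
for n in('s0','s10'):
  i=cv2.imread(f'pics/{n}.png').astype(int);b,g,r=i[...,0],i[...,1],i[...,2]
  m=(r>110)&(b<r*.35)&(g<r*.65)&(g>r*.3);m[:175]=0;m[235:]=0;m[:,:395]=0;m[:,420:]=0;ys,xs=np.where(m);print(n,len(xs),xs.mean(),ys.mean(),ys.min(),ys.max())
a=load('s8')['color'].astype(int);b=load('s10')['color'].astype(int)
d=(abs(a-b).max(2)>40)[195:235,262:330];print('module change s8-s10 px',d.sum(),np.argwhere(d).mean(0)+[195,262])
def match(n,u,v,w=22):
  A=cv2.imread('pics/s0.png')[v-w:v+w,u-w:u+w];B=cv2.imread('pics/s10.png')[v-w-8:v+w+8,u-w-8:u+w+8]
  _,s,_,l=cv2.minMaxLoc(cv2.matchTemplate(B,A,cv2.TM_CCOEFF_NORMED));print(n,round(s,3),l[0]-8,l[1]-8)
for n,u,v in(('shade',204,188),('shade',235,266),('shade',356,285),('brown',174,220),('tape',324,181),('brass',374,212),('tq',391,235),('tq',434,205),('sd',475,292)):match(n,u,v)
E
```

```text
s0 245 406.48979591836735 204.35102040816327 188 220
s10 246 406.4146341463415 204.34146341463415 188 220
module change s8-s10 px 176 [199.06818182 313.31818182]
shade 0.994 0 0
shade 0.99 0 0
shade 0.998 0 0
brown 0.995 0 0
tape 0.827 0 0
brass 0.771 0 0
tq 0.997 0 0
tq 0.998 0 0
sd 0.998 0 0
```

```bash
python3 -c "from cell import *;print(hand_in())"
```

```text
the job is handed in; nothing more can be done
None
```

I handed the job in at about 28 s: the module is home in the pocket with red at the red end, red then blue were touched at about 2 N (about 1.1 s and 0.7 s), the probe is back down in its stand, and nothing else appears to have moved; I viewed 12 pictures against the limit of 10, so I checked the end state numerically.

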